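Index an open hard drive to the next hole of its rotary work fixture

TASK

Turn the opened hard drive one step on for the next job: with a fingertip press the orange plunger knob of the rotary fixture down, and keeping it pressed carry it round anticlockwise (seen from above) with its table to the very next index hole, then let it spring all the way up so that the table is locked there, and draw the hand clear. Do not pass that hole or turn the other way, only press the knob (no gripping and no hard ramming), keep off the open drive so that it stays seated in its cradle, and leave everything else on the bench where it lies.

Things in the scene. Friction and masses are not known exactly. Their poses are not given: they have to be found in the camera images.
- table_axis (a point): Point on the vertical turning axis of the rotary fixture, at bench height. Bolted down: round grey foot of 196 mm diameter, dark column, fixed steel index ring of 194 mm diameter (36 to 46 mm above the bench) with eight 13.6 mm through holes 45 degrees apart, 83 mm from the axis. Above it turns an aluminium table (top at 55.5 mm) with an arm for the plunger.
- knob_top (a point): Centre of the flat top of the orange plunger knob (32 mm diameter, cap 12 mm thick), 94 mm above the bench when up, 108 mm from the axis; moves with the knob. It stands on the table's arm beside a long side of the drive (41 mm away), free all round. Its stem goes down past the ring's rim to a foot whose round-nosed 12 mm pin points up into a ring hole: pressing down draws the pin out.
- plunger (a joint): How far the knob is pressed down, m: 0 = up, pin home in a hole, table locked; from 0.008 the pin is clear; 0.011 = bottom stop. It takes about 3 N at the top, 6.5 N to clear, 8 N at the bottom. Let go between holes, the pin rides under the ring and the knob stays at about 0.007; let go within 5 mm of a hole (arc at the knob), the pin finds it by itself.
- turntable (a joint): Turn of the table, rad, positive anticlockwise seen from above: 0 at the start (pin in a hole, play about 0.01 either way); the next hole anticlockwise is at 0.785. The unlocked table turns with light friction (0.05 N m, under 1 N at the knob) and stays where it is left: a fingertip pressing the knob down carries it round by friction.
- drive_centre (a point): Centre of the open 3.5 inch hard drive (147 x 102 x 26 mm, 0.5 kg, cover off, platter showing) that lies loose between eight blue posts on the table, underside 55.5 mm and top 81.5 mm above the bench. Its y axis runs along its length. Not to be touched.
- spare_centre (a point): Bystander: centre of a closed hard drive with a paper label, 147 x 102 x 26 mm.
- cover_centre (a point): Bystander: centre of a bare steel drive cover, 146 x 101 x 5 mm, lying flat.
- dish_centre (a point): Bystander: centre of a small steel dish of screws, 56 mm diameter, 20 mm high, near the fixture.
- tweezers_centre (a point): Bystander: middle of a pair of dark tweezers, 125 mm long (along its x), 7 mm high, near the fixture.
- screwdriver_grip (a point): Bystander: handle of a red screwdriver, 180 mm long, lying to one side of the fixture.
- pliers_centre (a point): Bystander: middle of small yellow-handled pliers, 140 mm long, 14 mm high, lying to one side of the fixture.
- can_centre (a point): Bystander: centre of a standing air-duster can, 60 mm diameter, 190 mm high, at the left towards the robot.
There are look-alikes about, which are no part of the job. What is shaped like the part that bears table_axis but purple is not meant.

How it is judged:
By the outcome, as a careful person would: the job done as asked, in the order asked, and still so for the second after the job is handed in, with the robot touching nothing.
It also fails if it takes over 35 s, if anything falls off the work surface, if the arm or the gripper's body presses on something with over 40 N, if the wrist force passes 120 N, or if a joint passes its speed limit or range.

ROBOT

A 7-joint arm with a two-finger parallel gripper is mounted at the origin on the work surface. World frame = base frame: x ahead of the robot, y to its left, z up, the work surface at z = 0. Lengths are in m, angles in rad, forces in N, time in s.
With the tool pointing down it reaches from about 0.425 to 0.925 m from the base axis. Payload 6.8 kg.
Tool frame: the origin (TCP) lies midway between the tips of the shut fingers; the grasp point (between the pads) lies 19 mm behind it; z points along the fingers, y is the line along which they close (so a half turn about z gives the same grasp; the last joint's range is limited). The gripper opens to 85 mm and grips with 20 to 120 N. Pads are 22 mm wide; open, the fingers measure 114 mm over their backs; the gripper's body (76 mm by 85 mm) begins 54 mm behind the grasp point. The pads swing forward as they close: fully open they stand 13 mm farther back than shut.
Start: joints at [-0.108, 0.477, 0.022, 1.555, -0.011, 1.109, -0.083], TCP at [0.675, 0, 0.231] pointing down, gripper open.
Joint ranges: [-2.96, 2.96], [-0.34, 2.1], [-1.41, 1.46], [0.24, 2.44], [-1.37, 4.51], [0.17, 1.92], [-2.96, 2.96]. Speed limits (rad/s): [2.39, 2.39, 3.14, 3.14, 3.14, 3.14, 3.14].

INTERFACE

Orientations are given as a unit quaternion [w, x, y, z].
In Python, from station import * gives the robot as it stands. The module is installed in compiled form; this text tells all that it offers.
- The arm moves only by the shell command python3 -m jog 'ROWS' [OPENING] [FORCE]. ROWS is JSON, a list of rows, each an object of numbers: "x", "y", "z": the shift along the tool's x, y, z in m; "ax", "ay", "az": the turn, a rotation vector about the tool's x, y, z in rad. In form: [{"x": .., "y": .., "z": .., "ax": .., "ay": .., "az": ..}, ...]. A call has 1 to 12 rows; each row is the pose to reach, as a shift and turn from the pose commanded when the call began, along the tool's axes at that moment; what a row does not reach only later rows make up. A row lasts 1/10 s, in which the tool goes at most 50 mm and 8.59 degrees, less where a joint would pass 70% of its speed; a pose out of reach is approached as far as the arm can. A call with a gripper value outside its range is refused whole. OPENING is the opening, from 0 (shut) to 1 (fully open), set as the call begins (- or left out, the last holds). The fingers move at their own pace and stop on an object; FORCE is the grip in N (left out, the last holds). Time passes only in rows, so rows that repeat a pose let the fingers close. It gives the time, the measured TCP pose, the force, the opening and the grip force at its end, in the units of the state.
- get_obs(): the state, without advancing time (a new reading comes with each control period).
- read_camera(name): name is "scene" or "side" or "wrist"; returns the picture (420x560x3 uint8, red, green, blue); there is no depth.
- camera_params(name): a dict with "K" (3x3 intrinsics, pixels), "origin" and "attitude" of the camera in the world. Camera axes: x right, y up, looking along -z (the intrinsics and any distortion apply to the point x, -y, -z); pixel columns grow to the right and rows downward; lengths in m; the calibration is good to about 2 mm. A picture is of the moment at which its call begins: read the wrist's pose just before it. camera_params takes no time and is no camera call; for the wrist camera it gives the pose at the moment of the call.
- hand_in(): hands the job in; it is judged then, once.
The state is a dict: "t": time; "q": joint angles; "joint_vel": joint speeds; "joint_torque": joint torques, N m; "eef_pos": TCP position; "tool_rot": TCP orientation; "contact_force": force on the tool from outside, world axes, zero at the start; "torque": the same for the moment, N m; "gripper_width": opening from 0.0 (shut) to 1.0 (fully open); "grasp_force": force on a finger pad.
Only numpy, scipy, OpenCV 4.12 (cv2) and the standard library are available. Lean on these libraries where they do the work, as an engineer would, in place of code of your own. Each camera call takes 0.05 s, during which the arm holds its last target. There are 200 camera calls.

## Working session

There is one attempt and no reset: what is moved stays moved. The work goes in short steps, Python scripts to look and compute and a shell command to move; the robot and the scene stay as the last step left them, time stands still between calls to the robot, and variables do not carry over. Pictures are saved under pics/ and viewed, at most 10 in all, crops included, and the job is handed in when it is done.

```bash
mkdir -p pics; cat > h.py <<'E'
from station import *
import numpy as np, cv2
from scipy.spatial.transform import Rotation as R
def cam(n):
    p=camera_params(n); a=np.array(p["attitude"],float)
    M=a if a.shape==(3,3) else R.from_quat(a,scalar_first=True).as_matrix()
    return np.array(p["K"]),np.array(p["origin"]),M,p
def ray(n,uv,z,c=None):
    K,o,M,p=c or cam(n); d=np.array(p.get("distortion",p.get("dist",np.zeros(5))),float)
    x,y=cv2.undistortPoints(np.array([[uv]],float),K,d)[0,0]
    v=M@np.array([x,-y,-1]); return o+v*(z-o[2])/v[2]
def proj(n,P,c=None):
    K,o,M,p=c or cam(n); q=M.T@(np.array(P)-o); q=q*[1,-1,-1]; q=K@q; return q[:2]/q[2]
def save(n,f,crop=None,s=1):
    im=read_camera(n)[...,::-1]
    if crop: im=im[crop[1]:crop[3],crop[0]:crop[2]]
    cv2.imwrite("pics/"+f,cv2.resize(im,None,fx=s,fy=s,interpolation=cv2.INTER_CUBIC))
E
python3 - <<'E'
from h import *
for n in("scene","side","wrist"): print(camera_params(n))
save("scene","s1.png",s=1.4); save("side","d1.png",s=1.4)
o=get_obs();print(o["t"],o["eef_pos"],o["tool_rot"],o["contact_force"],o["gripper_width"])
E
```

```text
{'K': array([[481.88677368,   0.        , 273.53041664],
       [  0.        , 481.88677368, 207.6488056 ],
       [  0.        ,   0.        ,   1.        ]]), 'origin': array([ 1.11233228, -0.28022034,  1.11313536]), 'attitude': array([0.81266017, 0.23077264, 0.151596  , 0.51317258])}
{'K': array([[428.1875064 ,   0.        , 279.88155155],
       [  0.        , 428.1875064 , 215.43755368],
       [  0.        ,   0.        ,   1.        ]]), 'origin': array([0.08634496, 0.60569011, 0.91264814]), 'attitude': array([-0.28623071, -0.10808495,  0.34124055,  0.88878823])}
{'K': array([[316.39192999,   0.        , 278.3806036 ],
       [  0.        , 316.39192999, 212.19862011],
       [  0.        ,   0.        ,   1.        ]]), 'origin': array([0.67455266, 0.07941574, 0.37241237]), 'attitude': array([ 9.87589341e-01, -1.57058072e-01,  5.93292483e-05,  2.28601401e-04])}
0.1 [6.74446172e-01 1.88009736e-05 2.30421991e-01] [-5.55541731e-04  7.07092433e-01  7.07120634e-01 -6.25522978e-04] [-0.29911377  0.00253139 -0.99243898] 0.9986595300929338
```

View pics/s1.png

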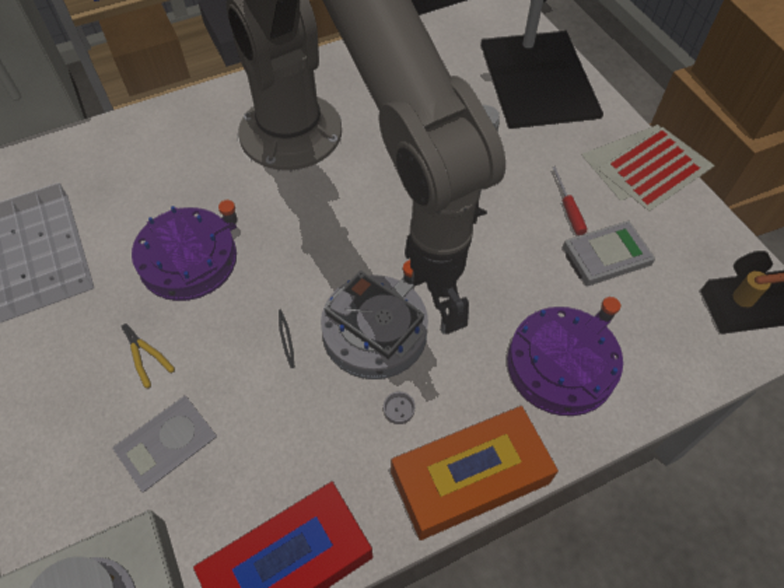

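View pics/d1.png

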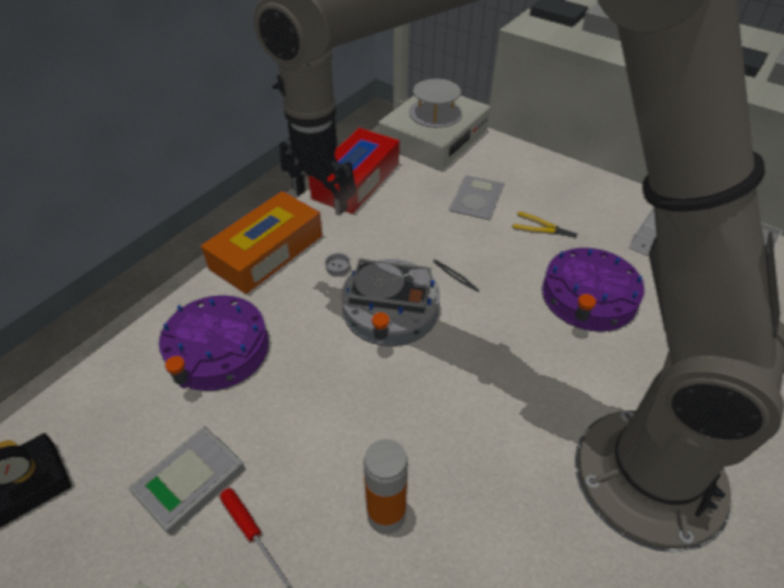

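Candidate knobs in the 1.4x pictures:
- Scene view: (410,272) on the grey fixture with the drive, (227,208) purple, (611,306) purple.
- Side view: (380,322) grey, (587,302) purple, (176,365) purple.

I choose the grey one and check it in a close crop.

```bash
python3 - <<'E'
from h import *
a=read_camera("side")[...,::-1][170:270,220:340]; b=read_camera("scene")[...,::-1][170:280,215:325]
a=cv2.resize(a,(480,400),interpolation=cv2.INTER_CUBIC); b=cv2.resize(b,(400,400),interpolation=cv2.INTER_CUBIC)[:, :320]
cv2.imwrite("pics/c1.png",np.hstack([a,b]))
E
```

```text
(no output)
```

View pics/c1.png

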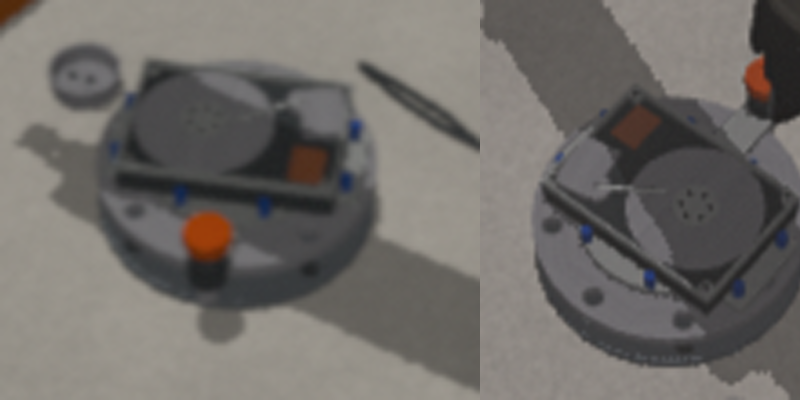

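The crop shows the grey fixture with the open drive. The orange knob is at crop (208,231), side pixel (272,227.7), beside the drive's long side. This is the right one. Next I locate the knob and axis.

```bash
python3 - <<'E'
from h import *
k=ray("side",(220+208/4,170+230/4),.094); print("knob",k)
ds=[ray("side",(220+u/4,170+v/4),.0815) for u,v in[(118,180),(335,205),(350,88),(148,65)]]
s=110/400
dc=[ray("scene",(215+(u-480)*s,170+v*s),.0815) for u,v in[(545,182),(635,92),(798,200),(708,305)]]
print(np.round(ds,4),np.mean(ds,0));print(np.round(dc,4),np.mean(dc,0))
# ring outline ellipse in scene (left, bottom edge), side
for n,P in(("s",np.mean(ds,0)),("c",np.mean(dc,0))): print(n,np.linalg.norm((k-P)[:2]),np.degrees(np.arctan2(*(k-P)[1::-1])))
print(proj("scene",k), "crop",(proj("scene",k)-[215,170])/s+[480,0])
E
```

```text
knob [0.50518412 0.05072972 0.094     ]
[[ 0.5846  0.0421  0.0815]
 [ 0.4577 -0.0227  0.0815]
 [ 0.5083 -0.1177  0.0815]
 [ 0.6345 -0.0545  0.0815]] [ 0.5462584  -0.03818025  0.0815    ]
[[ 0.5132 -0.1198  0.0815]
 [ 0.4726 -0.0339  0.0815]
 [ 0.6007  0.0297  0.0815]
 [ 0.6459 -0.0596  0.0815]] [ 0.55811121 -0.04590283  0.0815    ]
s 0.09793916830254976 114.79580686665382
c 0.11017770543620055 118.71017558915615
[292.90799239 190.21554   ] crop [763.30179052  73.51105455]
```

```bash
python3 -m jog '[{"x":0.012,"y":-0.04},{"x":0.025,"y":-0.085},{"x":0.038,"y":-0.13},{"x":0.05,"y":-0.17},{"x":0.05,"y":-0.17},{"x":0.05,"y":-0.17},{"x":0.05,"y":-0.17}]' 0 20
python3 - <<'E'
from h import *
save("wrist","w1.png",s=1.4)
k=[.505,.051,.094]; print(proj("wrist",k)*1.4, proj("wrist",[.554,-.0455,.0815])*1.4); print(get_obs()["eef_pos"],get_obs()["contact_force"])
E
```

```text
[114.77571359 200.80548553] [219.90936799 336.8578428 ]
[ 6.74743740e-01 -2.67256964e-05  2.30866854e-01] [0.13018239 0.20620675 0.12201025]validation failed for argument at $[0]...
```

View pics/w1.png

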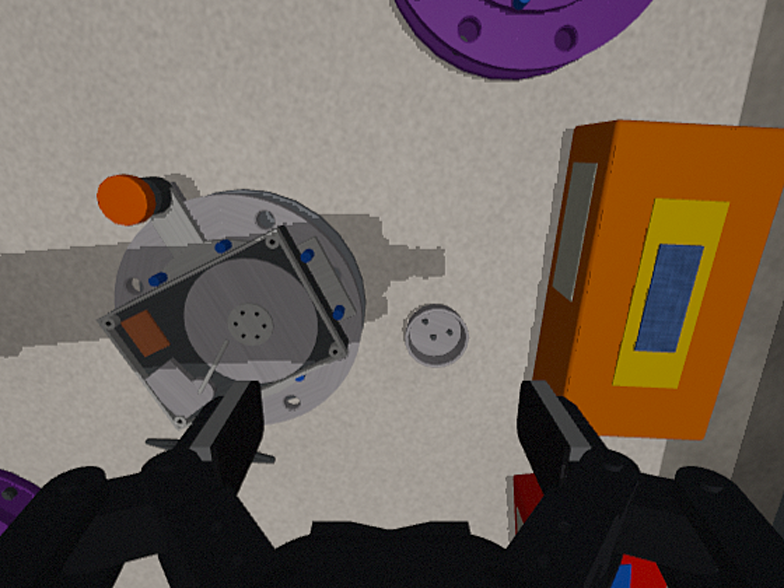

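The move was refused because rows need all six fields. The wrist view still helps: the knob top is at (124,199), and the drive's top corners are (281,228), (347,356), (180,426) and (99,320).

```bash
python3 - <<'E'
from h import *
c=cam("wrist")
k=ray("wrist",(124/1.4,199/1.4),.094,c);print(k)
d=[ray("wrist",(u/1.4,v/1.4),.0815,c) for u,v in[(281,228),(347,356),(180,426),(99,320)]]
m=np.mean(d,0);print(np.round(d,4),m,np.linalg.norm((k-m)[:2]),np.degrees(np.arctan2(*(k-m)[1::-1])))
E
python3 -m jog '[{"x":0.012,"y":-0.04,"z":0,"ax":0,"ay":0,"az":0},{"x":0.025,"y":-0.085,"z":0,"ax":0,"ay":0,"az":0},{"x":0.038,"y":-0.13,"z":0,"ax":0,"ay":0,"az":0},{"x":0.05,"y":-0.16,"z":0,"ax":0,"ay":0,"az":0},{"x":0.05,"y":-0.16,"z":0,"ax":0,"ay":0,"az":0},{"x":0.05,"y":-0.16,"z":0,"ax":0,"ay":0,"az":0},{"x":0.05,"y":-0.16,"z":0,"ax":0,"ay":0,"az":0}]' 0 20
python3 - <<'E'
from h import *
print(get_obs()["eef_pos"],get_obs()["contact_force"]);save("wrist","w2.png",s=1.4)
E
```

```text
[0.51090331 0.05209697 0.094     ]
[[ 0.6034  0.0322  0.0815]
 [ 0.6441 -0.0605  0.0815]
 [ 0.5148 -0.1193  0.0815]
 [ 0.4705 -0.0327  0.0815]] [ 0.55819635 -0.04507872  0.0815    ] 0.10807287746635101 115.95105804374718
t: 0.95
eef_pos: [0.5162, 0.0496, 0.2316]
tool_rot: [0.0, 0.707, 0.707, 0.0]
contact_force: [1.3, 0.4, -0.2]
gripper_width: -0.002
grasp_force: 0.0
[0.51620389 0.04955162 0.23158999] [ 1.3155744   0.41499449 -0.16517919]
```

View pics/w2.png

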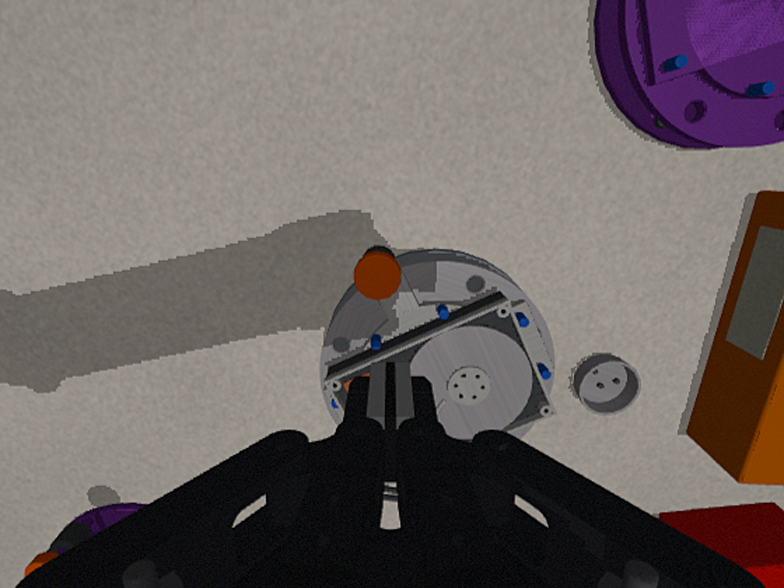

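The knob top is at (377,276), and the shut fingertips are at about (390,370) in line above it.

```bash
python3 - <<'E'
from h import *
c=cam("wrist"); k=ray("wrist",(377/1.4,276/1.4),.094,c); print(k)
o=get_obs();T=R.from_quat(o["tool_rot"],scalar_first=True); print(T.as_matrix().round(3))
# best: average knob w/ near view weighted, axis (0.558,-0.045)
A=np.array([.558,-.045]);v=k[:2]-A;r=np.linalg.norm(v);print(r,np.degrees(np.arctan2(v[1],v[0])))
k0=k
print("to knob tool axes",T.inv().apply(k0-o["eef_pos"]))
E
```

```text
[0.50838421 0.05220433 0.094     ]
[[ 0.001  1.     0.001]
 [ 1.    -0.001 -0.   ]
 [-0.     0.001 -1.   ]]
0.10913481451400259 117.04102959896865
to knob tool axes [ 0.00274678 -0.00793185  0.13738445]
```

```bash
python3 -m jog '[{"x":0.003,"y":-0.008,"z":0.035,"ax":0,"ay":0,"az":0},{"x":0.003,"y":-0.008,"z":0.075,"ax":0,"ay":0,"az":0},{"x":0.003,"y":-0.008,"z":0.110,"ax":0,"ay":0,"az":0},{"x":0.003,"y":-0.008,"z":0.127,"ax":0,"ay":0,"az":0},{"x":0.003,"y":-0.008,"z":0.127,"ax":0,"ay":0,"az":0},{"x":0.003,"y":-0.008,"z":0.127,"ax":0,"ay":0,"az":0}]'
python3 - <<'E'
from h import *
a=read_camera("side")[...,::-1][170:270,220:340]; b=read_camera("wrist")[...,::-1][120:420,130:430]
cv2.imwrite("pics/c2.png",np.hstack([cv2.resize(a,(360,300),interpolation=cv2.INTER_CUBIC),b]))
print(get_obs()["eef_pos"],get_obs()["contact_force"])
E
```

```text
t: 1.6
eef_pos: [0.5079, 0.0527, 0.1044]
tool_rot: [0.0, 0.707, 0.707, -0.0]
contact_force: [-0.4, -0.7, -0.1]
gripper_width: 0.005
grasp_force: 0.0
[0.50845002 0.05301502 0.10546111] [0.27205067 0.10694848 1.15653473]
```

View pics/c2.png

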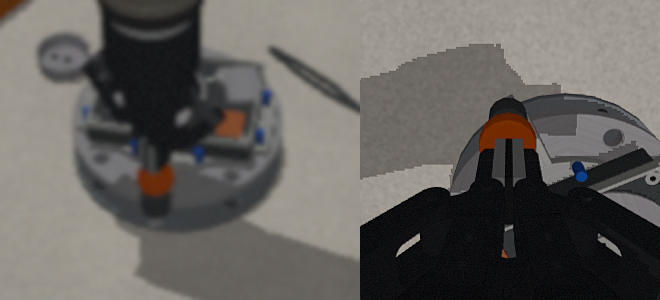

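The fingertips stand centred above the knob: in the wrist crop they are at (507,165) and the knob at (507,140). I press slowly.

```bash
python3 -m jog '[{"x":0,"y":0,"z":0.004,"ax":0,"ay":0,"az":0},{"x":0,"y":0,"z":0.008,"ax":0,"ay":0,"az":0},{"x":0,"y":0,"z":0.011,"ax":0,"ay":0,"az":0},{"x":0,"y":0,"z":0.013,"ax":0,"ay":0,"az":0},{"x":0,"y":0,"z":0.015,"ax":0,"ay":0,"az":0},{"x":0,"y":0,"z":0.015,"ax":0,"ay":0,"az":0},{"x":0,"y":0,"z":0.015,"ax":0,"ay":0,"az":0}]'
python3 -m jog '[{"x":0,"y":0,"z":0.002,"ax":0,"ay":0,"az":0},{"x":0,"y":0,"z":0.004,"ax":0,"ay":0,"az":0},{"x":0,"y":0,"z":0.005,"ax":0,"ay":0,"az":0},{"x":0,"y":0,"z":0.005,"ax":0,"ay":0,"az":0},{"x":0,"y":0,"z":0.005,"ax":0,"ay":0,"az":0}]'
```

```text
t: 2.4
eef_pos: [0.5073, 0.0531, 0.0896]
tool_rot: [0.0, 0.707, 0.707, 0.0]
contact_force: [0.7, -0.8, 5.0]
gripper_width: 0.0
grasp_force: 2.4
t: 2.9
eef_pos: [0.5075, 0.0532, 0.0848]
tool_rot: [0.0, 0.707, 0.707, 0.0]
contact_force: [-0.5, 1.3, 7.2]
gripper_width: 0.002
grasp_force: 3.6
```

```bash
python3 - <<'E'
import numpy as np
t=np.radians(117+np.arange(0,46,2.8125)); x=.108*np.cos(t);y=.108*np.sin(t)
for i in range(17): print(i,"tool x %.4f y %.4f"%(y[i]-y[0],x[i]-x[0]), " from 8: %.4f %.4f"%(y[i]-y[8],x[i]-x[8]))
E
```

```text
0 tool x 0.0000 y 0.0000  from 8: 0.0261 0.0331
1 tool x -0.0025 y -0.0047  from 8: 0.0236 0.0284
2 tool x -0.0053 y -0.0092  from 8: 0.0208 0.0239
3 tool x -0.0082 y -0.0136  from 8: 0.0179 0.0195
4 tool x -0.0114 y -0.0178  from 8: 0.0147 0.0153
5 tool x -0.0148 y -0.0219  from 8: 0.0113 0.0112
6 tool x -0.0184 y -0.0258  from 8: 0.0077 0.0073
7 tool x -0.0221 y -0.0296  from 8: 0.0039 0.0035
8 tool x -0.0261 y -0.0331  from 8: 0.0000 0.0000
9 tool x -0.0302 y -0.0364  from 8: -0.0041 -0.0033
10 tool x -0.0345 y -0.0396  from 8: -0.0084 -0.0065
11 tool x -0.0389 y -0.0425  from 8: -0.0128 -0.0094
12 tool x -0.0435 y -0.0452  from 8: -0.0174 -0.0121
13 tool x -0.0481 y -0.0477  from 8: -0.0221 -0.0146
14 tool x -0.0529 y -0.0499  from 8: -0.0269 -0.0168
15 tool x -0.0579 y -0.0519  from 8: -0.0318 -0.0188
16 tool x -0.0629 y -0.0537  from 8: -0.0368 -0.0206
```

```bash
python3 -m jog '[{"x":0,"y":0,"z":0.0005,"ax":0,"ay":0,"az":0},{"x":-0.0025,"y":-0.0047,"z":0.0005,"ax":0,"ay":0,"az":0},{"x":-0.0053,"y":-0.0092,"z":0.0005,"ax":0,"ay":0,"az":0},{"x":-0.0082,"y":-0.0136,"z":0.0005,"ax":0,"ay":0,"az":0},{"x":-0.0114,"y":-0.0178,"z":0.0005,"ax":0,"ay":0,"az":0},{"x":-0.0148,"y":-0.0219,"z":0.0005,"ax":0,"ay":0,"az":0},{"x":-0.0184,"y":-0.0258,"z":0.0005,"ax":0,"ay":0,"az":0},{"x":-0.0221,"y":-0.0296,"z":0.0005,"ax":0,"ay":0,"az":0},{"x":-0.0261,"y":-0.0331,"z":0.0005,"ax":0,"ay":0,"az":0},{"x":-0.0261,"y":-0.0331,"z":0.0005,"ax":0,"ay":0,"az":0}]'
python3 - <<'E'
from h import *
a=read_camera("side")[...,::-1][170:270,220:340]; b=read_camera("wrist")[...,::-1][120:420,130:430]
cv2.imwrite("pics/c3.png",np.hstack([cv2.resize(a,(360,300),interpolation=cv2.INTER_CUBIC),b]))
E
```

```text
t: 3.9
eef_pos: [0.4741, 0.0267, 0.0844]
tool_rot: [0.0, 0.707, 0.707, 0.0]
contact_force: [-1.4, 0.6, 7.0]
gripper_width: -0.0
grasp_force: 3.7
```

View pics/c3.png

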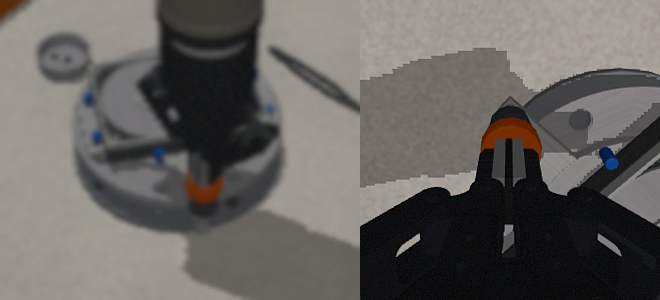

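The knob and table have turned about 22°. The knob is still under the fingertip, at (511,145) in the wrist crop. I carry on.

```bash
python3 -m jog '[{"x":-0.0041,"y":-0.0033,"z":0,"ax":0,"ay":0,"az":0},{"x":-0.0084,"y":-0.0065,"z":0,"ax":0,"ay":0,"az":0},{"x":-0.0128,"y":-0.0094,"z":0,"ax":0,"ay":0,"az":0},{"x":-0.0174,"y":-0.0121,"z":0,"ax":0,"ay":0,"az":0},{"x":-0.0221,"y":-0.0146,"z":0,"ax":0,"ay":0,"az":0},{"x":-0.0269,"y":-0.0168,"z":0,"ax":0,"ay":0,"az":0},{"x":-0.0318,"y":-0.0188,"z":0,"ax":0,"ay":0,"az":0},{"x":-0.0368,"y":-0.0206,"z":0,"ax":0,"ay":0,"az":0},{"x":-0.0368,"y":-0.0206,"z":0,"ax":0,"ay":0,"az":0}]'
python3 - <<'E'
from h import *
b=read_camera("wrist")[...,::-1][140:350,180:460]; o=get_obs()
cv2.imwrite("pics/c4.png",cv2.resize(b,None,fx=2.8,fy=2.8,interpolation=cv2.INTER_CUBIC))
A=np.array([.5575,-.0442]);t=np.radians(162)
c=cam("wrist")
for a in (157,162): 
  t=np.radians(a);P=[*(A+.108*np.array([np.cos(t),np.sin(t)])),.0845];print(a,P,(proj("wrist",P,c)-[180,140])*2.8)
# platter-side drive corners expected (start corners rotated 45deg)
M=R.from_euler('z',45,degrees=True).as_matrix()[:2,:2]
for p in [(.6034,.0322),(.6441,-.0605),(.5148,-.1193),(.4705,-.0327)]:
  for a in (40,45):
    M=R.from_euler('z',a,degrees=True).as_matrix()[:2,:2]; q=A+M@(np.array(p)-A); print(a,(proj("wrist",[*q,.0815],c)-[180,140])*2.8)
E
```

```text
t: 4.9
eef_pos: [0.4535, -0.0104, 0.0843]
tool_rot: [0.0, 0.707, 0.707, 0.0]
contact_force: [-1.6, -0.3, 7.2]
gripper_width: -0.0
grasp_force: 3.7
157 [np.float64(0.45808547582713643), np.float64(-0.0020010381231584384), 0.0845] [299.71382342 336.01213377]
162 [np.float64(0.45478589624012344), np.float64(-0.01082616460750567), 0.0845] [281.00432705 380.27880612]
40 [820.68496456  75.44094029]
45 [772.82204782  84.81061352]
40 [1275.27934453  322.33511174]
45 [1265.4053752   289.07358006]
40 [805.02694806 839.63960282]
45 [839.06533888 834.11496201]
40 [415.61465417 710.64628248]
45 [434.67998612 733.25637568]
```

View pics/c4.png

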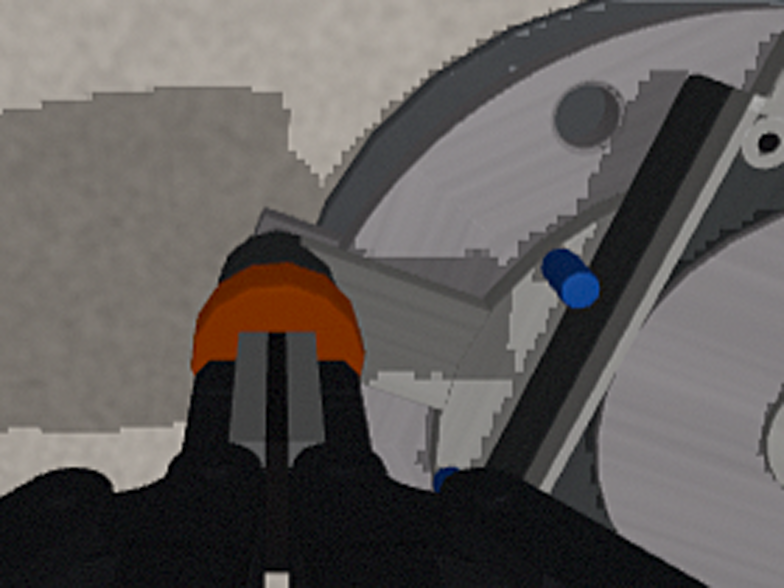

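The knob spans 192–365 (centre about 279, expected 281 at 45°), and the drive's edge slope gives about 44°. That is within capture range, so I ease up in part and check that the knob follows.

```bash
python3 -m jog '[{"x":0,"y":0,"z":-0.001,"ax":0,"ay":0,"az":0},{"x":0,"y":0,"z":-0.002,"ax":0,"ay":0,"az":0},{"x":0,"y":0,"z":-0.003,"ax":0,"ay":0,"az":0},{"x":0,"y":0,"z":-0.004,"ax":0,"ay":0,"az":0},{"x":0,"y":0,"z":-0.005,"ax":0,"ay":0,"az":0},{"x":0,"y":0,"z":-0.005,"ax":0,"ay":0,"az":0},{"x":0,"y":0,"z":-0.005,"ax":0,"ay":0,"az":0}]'
```

```text
t: 5.65
eef_pos: [0.4537, -0.01, 0.089]
tool_rot: [0.0, 0.707, 0.707, 0.0]
contact_force: [-0.1, -0.5, 4.3]
gripper_width: -0.001
grasp_force: 2.5
```

The force of 4.3 N at 5 mm depth means the pin has entered the hole. I release fully and withdraw straight up.

```bash
python3 -m jog '[{"x":0,"y":0,"z":-0.002,"ax":0,"ay":0,"az":0},{"x":0,"y":0,"z":-0.004,"ax":0,"ay":0,"az":0},{"x":0,"y":0,"z":-0.006,"ax":0,"ay":0,"az":0},{"x":0,"y":0,"z":-0.012,"ax":0,"ay":0,"az":0},{"x":0,"y":0,"z":-0.03,"ax":0,"ay":0,"az":0},{"x":0,"y":0,"z":-0.06,"ax":0,"ay":0,"az":0},{"x":0,"y":0,"z":-0.1,"ax":0,"ay":0,"az":0},{"x":0,"y":0,"z":-0.13,"ax":0,"ay":0,"az":0},{"x":0,"y":0,"z":-0.13,"ax":0,"ay":0,"az":0},{"x":0,"y":0,"z":-0.13,"ax":0,"ay":0,"az":0}]'
python3 - <<'E'
from h import *
A=np.array([.5575,-.0442])
c=cam("wrist");im=read_camera("wrist")[...,::-1]
s=read_camera("side")[...,::-1][150:270,200:360]
cv2.imwrite("pics/c5.png",np.hstack([cv2.resize(s,(400,300),interpolation=cv2.INTER_CUBIC),im[60:360,120:520]]))
for a in (157,162,167): 
  for z in(.094,.087):
    t=np.radians(a);P=[*(A+.108*np.array([np.cos(t),np.sin(t)])),z];print(a,z,proj("wrist",P,c)-[120,60]+[400,0],(proj("side",P)-[200,150])*2.5)
E
```

```text
t: 6.65
eef_pos: [0.4533, -0.0097, 0.2192]
tool_rot: [0.0, 0.707, 0.707, 0.001]
contact_force: [0.3, 0.5, -0.1]
gripper_width: -0.001
grasp_force: 0.0
157 0.094 [563.2760073  135.40913908] [248.33392296 182.27844768]
157 0.087 [563.13888669 133.38020342] [248.07932397 186.78816565]
162 0.094 [559.48210093 145.08387887] [255.87699858 178.39016136]
162 0.087 [559.43463237 142.8489974 ] [255.58728099 182.90384242]
167 0.094 [556.63924326 154.84168271] [262.86750086 174.03878124]
167 0.087 [556.65779148 152.40351256] [262.54564471 178.55678064]
```

View pics/c5.png

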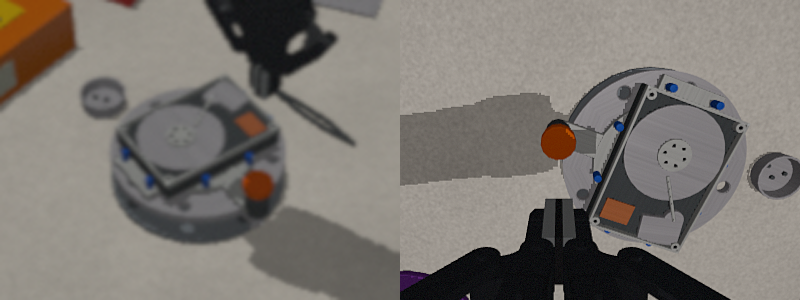

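The knob shows at wrist (559,142), which is 161–162°. The drive is seated, and the dish and tweezers have not moved. I check the knob's height by comparing its blob with the start picture.

```bash
python3 - <<'E'
from h import *
def blob(im,win):
    h=cv2.cvtColor(im,cv2.COLOR_BGR2HSV); m=(cv2.inRange(h,(3,170,90),(18,255,255))>0); k=np.zeros_like(m); u0,v0,u1,v1=win;k[v0:v1,u0:u1]=1
    v,u=np.nonzero(m&k); return np.array([u.mean(),v.mean()]),len(u)
d0=cv2.resize(cv2.imread("pics/d1.png"),(560,420),interpolation=cv2.INTER_AREA)
d1=read_camera("side")[...,::-1].copy()
b0,n0=blob(d0,(255,215,285,242)); b1,n1=blob(d1,(290,210,318,235))
A=np.array([.5575,-.0442])
def P(a,z): t=np.radians(a); return [*(A+.108*np.array([np.cos(t),np.sin(t)])),z]
r=b0-proj("side",P(117,.094)); print(b0,n0,b1,n1,"bias",r)
for a in(160,162,164):
  for z in(.094,.087): print(a,z,b1-r-proj("side",P(a,z)))
o=get_obs();print(o["t"],o["eef_pos"],o["contact_force"])
E
```

```text
[271.48076923 228.30769231] 104 [302.58064516 223.58064516] 93 bias [0.84275641 1.07135767]
160 0.094 [0.56878384 0.50795411]
160 0.087 [ 0.67918853 -1.29686523]
162 0.094 [-0.61291068  1.15322295]
162 0.087 [-0.49702365 -0.65224947]
164 0.094 [-1.75921029  1.82814714]
164 0.087 [-1.63803185  0.02199887]
6.8 [ 0.45225008 -0.0098544   0.21755929] [-0.2316095  -0.13028659 -0.20483882]
```

The image height is ambiguous. A feather-light touch, 2 mm at most and far from the 8 mm that unlocks, will settle it.

```bash
python3 -m jog '[{"x":0,"y":0,"z":0.035,"ax":0,"ay":0,"az":0},{"x":0,"y":0,"z":0.075,"ax":0,"ay":0,"az":0},{"x":0,"y":0,"z":0.105,"ax":0,"ay":0,"az":0},{"x":0,"y":0,"z":0.12,"ax":0,"ay":0,"az":0},{"x":0,"y":0,"z":0.124,"ax":0,"ay":0,"az":0},{"x":0,"y":0,"z":0.1265,"ax":0,"ay":0,"az":0},{"x":0,"y":0,"z":0.1265,"ax":0,"ay":0,"az":0},{"x":0,"y":0,"z":0.1265,"ax":0,"ay":0,"az":0}]'
python3 -c "
from h import *
for i in range(3):
  read_camera('side'); o=get_obs(); print(o['eef_pos'],o['contact_force'],o['grasp_force'])"
```

```text
t: 7.6
eef_pos: [0.4538, -0.0099, 0.093]
tool_rot: [0.0, 0.707, 0.707, 0.001]
contact_force: [-1.8, 0.3, 2.5]
gripper_width: -0.003
grasp_force: 1.0
[ 0.45397518 -0.0098999   0.09308409] [-1.33723706 -0.3621286   2.0116448 ] 0.9757740888744593
[ 0.45396117 -0.00988959  0.09305202] [-2.52897902 -1.16197833  1.72319673] 1.1503345845267177
[ 0.45399342 -0.00987982  0.09302661] [-2.29617457  0.07506029  2.30600058] 1.3799789920449257
```

Contact at z = 0.093 with about 2 N shows the knob is fully up. I draw clear and hand in.

```bash
python3 -m jog '[{"x":0,"y":0,"z":-0.003,"ax":0,"ay":0,"az":0},{"x":0,"y":0,"z":-0.015,"ax":0,"ay":0,"az":0},{"x":0,"y":0,"z":-0.05,"ax":0,"ay":0,"az":0},{"x":0,"y":0,"z":-0.09,"ax":0,"ay":0,"az":0},{"x":0,"y":0,"z":-0.12,"ax":0,"ay":0,"az":0},{"x":0,"y":0,"z":-0.12,"ax":0,"ay":0,"az":0},{"x":0,"y":0,"z":-0.12,"ax":0,"ay":0,"az":0}]' && python3 -c "
from station import *
print(hand_in())"
```

```text
t: 8.45
eef_pos: [0.4538, -0.0098, 0.2135]
tool_rot: [0.001, 0.707, 0.707, 0.001]
contact_force: [0.6, -0.3, -0.8]
gripper_width: 0.0
grasp_force: 0.0
the job is handed in; nothing more can be done
None
```

The table has been carried one step (about 45°) anticlockwise to the next hole; a light touch of about 2 N found the knob sprung back up, the hand is clear, and the job was handed in at about 8.5 s with no verdict returned.

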